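Refit the gas line filter

TASK

Set the loose filter disk, stud up, flat into the mouth of the filter housing, let go of it, then put the brass ring over it, press it down against the spring and screw it clockwise until it comes up against its stop. Work gently, without forcing disk, thread or stop, and leave the other things on the table where they are.

Things in the scene. Friction and masses are not known exactly. Their poses are not given: they have to be found in the camera images.
- housing: Brass filter housing bolted to the table on a 90 x 90 mm plate, 70 mm high, upright; origin at its underside on its axis, z up. Capped pipe stubs run along its own +y and -y to 75 mm from the axis, at most 37 mm high. Its neck (top 30 mm) is a tube, 37 mm bore, 45 mm outside diameter. It is slim below the ring, so fingers can straddle the ring freely.
- mouth (a point): Centre of the rim of the housing's open mouth, axes as the housing. Inside the bore a steel seat floats on a spring: its top rests 6.5 mm below the rim, starts to give at 3 N, then 1 mm more per 3 N, and bottoms after 5.5 mm. The disk has 1 mm of play all round in the bore.
- gap (a point): Middle of one of three gaps between the thread lugs outside the neck, where a ring lug goes down: at +60 deg (anticlockwise from above) from the housing's x axis, 25.2 mm from the axis, level with the rim; the others 120 deg either side. A ring lug may be up to 10 deg off a gap's middle and still pass. From here the ring turns 50 to 66 deg clockwise to its stop, set differently on each housing.
- pocket (a point): Middle of where a ring lug may lie when the ring is home: 25.2 mm from the housing's axis at +3 deg from its x axis, 9.5 mm below the rim; the hidden stop lets it end up to 9 deg either side, so feel for it. Above is a thread lug, to 26.3 mm from the axis, from -25 to +23 deg; top 2 mm, underside 7 mm below the rim, sloped lead-in (5 mm below) at the + end. Two more 120 deg either side.
- disk_mid (a point): Loose steel filter disk, half-way up: 35 mm diameter, 6 mm thick, dotted with dark holes, a square grip stud 12 x 12 mm rising 22 mm from its centre (28 mm in all; this point 14 mm above the underside). It lies flat on the table, stud up. z is its axis, x and y are square to the stud's faces. On the seat unpressed this point is 7.5 mm above the rim; clamped, about 4.5 mm.
- disk: The filter disk as a whole, about 60 g; origin at the centre of its underside. Brittle: it stands 25 N against the housing, no more.
- ring_mid (a point): Loose brass retaining ring, at its centre half-way up: 60 mm outside diameter, knurled (24 flats, one facing its x axis), 17 mm high, lying on the table right way up, z up. Its top has a 24 mm opening for the disk's stud; a boss inside (lower face at mid height) bears on the disk. It fits over the neck's thread lugs with 1 mm of play all round. Tightens clockwise from above.
- ring: The ring as a whole, 140 g; origin at its underside centre. Resting on the unpressed disk its mid point is 0.5 mm below the rim; its lugs get under the lead-ins some 2 mm lower (near 8 N); home it is 3.5 mm below the rim, spring at 12 N; 5 mm below it strikes metal. Turning takes about 0.1 N m, a rise of 0.2 to 0.4 N m is the stop; thread and stop bear 40 N at most (near 0.7 N m).
- lug0 (a point): Centre of the ring's inward lug at 0 deg from the ring's x axis: 25.2 mm from the ring's axis, 6 mm below its mid point. The lug is 5 mm high at the ring's lower edge, 37 deg wide, reaching in to 23.7 mm from the axis; a dark bar on the ring's top marks it.
- lug1 (a point): Centre of the ring's inward lug at 120 deg from the ring's x axis: 25.2 mm from the ring's axis, 6 mm below its mid point. The lug is 5 mm high at the ring's lower edge, 37 deg wide, reaching in to 23.7 mm from the axis; a dark bar on the ring's top marks it.
- lug2 (a point): Centre of the ring's inward lug at 240 deg from the ring's x axis: 25.2 mm from the ring's axis, 6 mm below its mid point. The lug is 5 mm high at the ring's lower edge, 37 deg wide, reaching in to 23.7 mm from the axis; a dark bar on the ring's top marks it.
- wrench: A steel wrench lying on the table; a bystander, origin at its underside centre.
- wire_brush: A wire brush lying on the table; a bystander, origin at its underside centre.
- washer: A plain steel washer, 44 mm across and 4 mm thick, lying on the table; a bystander, origin at its underside centre.
- tip_tin: A small open steel tin, 60 x 90 x 18 mm, on the table; a bystander, origin at its underside centre.
- striker: A flint striker of bent steel wire, about 120 x 60 mm, on the table; a bystander, origin at its underside centre.
- union_nut: A round brass union nut, 32 mm across and 30 mm high, on the table; a bystander, origin at its underside centre.

How it is judged (in metres and radians):
On the way, in this order (a step that is already met when the one before it is completed fails the run):
1. the filter disk lies flat on the seat in the mouth, let go, the ring not yet on (horizontal distance between disk_mid and mouth below 0.0025 m and angle between disk_mid's own z axis and vertical below 0.06 rad and z of disk_mid in the frame of mouth between 0.006 and 0.0088 m and contact force between the fingers and disk below 0.1 N and horizontal distance between ring_mid and mouth above 0.05 m), for 0.2 s.
2. the ring is over the disk, pressed down so that its lugs lie below the lead-ins (horizontal distance between ring_mid and mouth below 0.004 m and z of ring_mid in the frame of mouth between -0.008 and -0.0018 m), for 0.05 s.
3. the ring, pressed down and turned clockwise, has come up against its stop (z of ring_mid in the frame of mouth between -0.0055 and -0.002 m and (contact force between ring and stop_collar_c0 above 3 N or contact force between ring and stop_collar_c1 above 3 N or contact force between ring and stop_collar_c2 above 3 N)), for 0.03 s.
At the end, for the whole second after the job is handed in: The disk lies flat (within 0.06 rad) and centred (within 2.5 mm) in the mouth, clamped by the ring (disk mid point 2 to 6.5 mm above the rim, ring mid point 2.2 to 5.2 mm below it); the ring is level (0.05 rad), centred (3 mm), turned home (a lug within 6 mm of the pocket) and at rest (horizontal distance between disk_mid and mouth below 0.0025 m and angle between disk_mid's own z axis and vertical below 0.06 rad and z of disk_mid in the frame of mouth between 0.002 and 0.0065 m and z of ring_mid in the frame of mouth between -0.0052 and -0.0022 m and horizontal distance between ring_mid and mouth below 0.003 m and angle between ring_mid's own z axis and vertical below 0.05 rad and distance between any of lug0, lug1, lug2 and pocket below 0.006 m and linear speed of ring below 0.01 m/s and angular speed of ring below 0.05 rad/s); the robot touches nothing.
It fails at once if the disk is pressed against the housing with more than 25 N (contact force between disk and housing above 25 N).
It fails at once if the ring is forced against the housing with more than 40 N (contact force between ring and housing above 40 N).
It fails at once if the robot leans on the housing with more than 25 N (contact force between the arm and housing above 25 N).
It fails at once if a bystander is moved by more than 20 mm (distance of any of wrench, wire_brush, washer, tip_tin, striker, union_nut from where it was at the start of the episode above 0.02 m).
It also fails if it takes over 72 s, if anything falls off the work surface, if the arm or the gripper's body presses on something with over 40 N, if the wrist force passes 120 N, or if a joint passes its speed limit or range.

ROBOT

A 6-joint arm with a two-finger parallel gripper is mounted at the origin on the work surface. World frame = base frame: x ahead of the robot, y to its left, z up, the work surface at z = 0. Lengths are in mm, angles in degrees, forces in N, time in s.
With the tool pointing down it reaches from about 325 to 900 mm from the base axis. Payload 6.1 kg.
Tool frame: the origin (TCP) lies between the finger pads; the fingertips stand 11 mm ahead of it and the grasp point (between the pads) lies 8 mm behind it (env.tcp_to_tips is the distance from the TCP to the fingertips, in mm); z points along the fingers, y is the line along which they close (so a half turn about z gives the same grasp; the last joint's range is limited). The gripper opens to 87 mm and grips with 3 to 60 N. Pads are 19 mm wide; open, the fingers measure 117 mm over their backs; the gripper's body (75 mm by 190 mm) begins 51 mm behind the grasp point.
Start: joints at [-7.225, 12.628, 87.462, -0, 79.91, -7.225], TCP at [624.993, -0.003, 233.538] pointing down, gripper open.
Joint ranges: [-170.65, 170.65], [-52.31, 119.04], [5.05, 147.46], [-71.25, 251.25], [11.57, 151.72], [-153.62, 153.62]. Speed limits (degrees/s): [147.25, 147.25, 172.46, 180, 180, 180].

INTERFACE

Orientations are given as [roll, pitch, yaw] about the fixed x, y, z axes, in that order (R = Rz(yaw) Ry(pitch) Rx(roll)).
In Python, from workcell import env gives the robot as it stands. The module is installed in compiled form; this text tells all that it offers.
- The arm moves only by the tool jog_arm, never from a script. Its argument "plan" is a list of rows, each a list of 7 numbers: the turn, a rotation vector about the world's x, y, z in degrees, then the shift along the world's x, y, z in cm, then the opening, from -1 (shut) to 1 (fully open). In form: [[wx, wy, wz, dx, dy, dz, grip], ...]. A call has 1 to 8 rows; each row is the pose to reach, as a shift and turn from the pose commanded when the call began; what a row does not reach only later rows make up. A row lasts 1/10 s, in which the tool goes at most 50 mm and 8.59 degrees, less where a joint would pass 70% of its speed; a pose out of reach is approached as far as the arm can. A call with a gripper value outside its range is refused whole. The fingers move at their own pace and stop on an object; the grip force is fixed at half the most. Time passes only in rows, so rows that repeat a pose let the fingers close. It gives the time, the measured TCP pose, the force, the opening and the grip force at its end, in the units of the state.
- env.observe(): the state, without advancing time (a new reading comes with each control period).
- env.get_image(name): name is "scene" or "side" or "wrist"; returns the picture (480x640x3 uint8, blue, green, red); there is no depth.
- env.camera_model(name): a dict with "K" (3x3 intrinsics, pixels), "rvec" (rotation vector, rad) and "tvec" (3), from world to camera coordinates, as OpenCV has them; the wrist camera has in their place "mount" (4x4, takes a point from camera to tool coordinates, whose origin is the TCP and whose axes are the flange's). Camera axes: x right, y down, z forward; pixel columns grow to the right and rows downward; lengths in mm; the calibration is good to about 2 mm. The wrist camera is an equidistant fisheye: a pixel r from the principal point sees the ray r / f radians off the axis. A picture is of the moment at which its call begins: read the wrist's pose just before it. camera_model takes no time and is no camera call.
- env.close_job(): hands the job in; it is judged then, once.
The state is a dict: "t": time; "joints": joint angles; "qd": joint speeds; "joint_efforts": joint torques, N m; "position": TCP position; "orientation": TCP orientation; "force": force on the tool from outside, world axes, zero at the start; "torque": the same for the moment, N m; "finger_gap": opening from 0.0 (shut) to 1.0 (fully open); "finger_force": force on a finger pad.
Only numpy, scipy, OpenCV 4.12 (cv2) and the standard library are available. Lean on these libraries where they do the work, as an engineer would, in place of code of your own. Each camera call takes 0.05 s, during which the arm holds its last target. There are 200 camera calls.

## Working session

There is one attempt and no reset: what is moved stays moved. The work goes in short steps, Python scripts to look and compute and a tool call to move; the robot and the scene stay as the last step left them, time stands still between calls to the robot, and variables do not carry over. Pictures are saved under pics/ and viewed, at most 10 in all, crops included, and the job is handed in when it is done.

Besides the shell and the picture viewer there is one more tool, called after "Emit:" by a JSON object that holds its "api" and its "payload". jog_arm: Moves the arm, as the interface text tells. Its arguments: {"type":"object","properties":{"plan":{"type":"array"}},"required":["plan"]}

```bash
mkdir -p pics
python3 - <<'E'
from workcell import env
import cv2,numpy as np
s=env.observe();print(s)
for n in("scene","side","wrist"):
    print(n,{k:np.round(v,4).tolist() if not isinstance(v,str) else v for k,v in env.camera_model(n).items()})
    im=env.get_image(n);cv2.imwrite(f"pics/{n}0.png",im)
E
```

```text
{'t': 0.0, 'joints': array([-7.22461688e+00,  1.26753654e+01,  8.75249365e+01, -2.88151930e-03,
        7.99090084e+01, -7.22151304e+00]), 'qd': array([-0.02989506,  0.03736015,  0.04032749, -0.00770666, -0.02381264,
        0.03923459]), 'joint_efforts': array([-1.67445501e-05, -4.94609964e+01, -3.87383544e+01,  6.99962187e-02,
        5.70271199e-02, -1.42064664e-04]), 'position': array([6.24411899e+02, 5.83256751e-02, 2.32443537e+02]), 'orientation': array([-1.79891200e+02, -1.09274469e-02,  8.99973934e+01]), 'force': array([-0.19353037, -0.33215981,  0.58233376]), 'torque': array([-0.00028506, -0.02614411, -0.00416476]), 'finger_force': 0.0, 'finger_gap': 0.9986536156783736}
scene {'K': [[542.0282, 0.0, 308.1487], [0.0, 542.0282, 243.2407], [0.0, 0.0, 1.0]], 'rvec': [1.0458, 2.5114, -0.9081], 'tvec': [363.7746, -265.0988, 1401.9084]}
side {'K': [[444.0591, 0.0, 315.2095], [0.0, 444.0591, 238.4543], [0.0, 0.0, 1.0]], 'rvec': [2.2568, -0.5873, 0.2267], 'tvec': [-489.0014, 230.8986, 807.7428]}
wrist {'K': [[371.6483, 0.0, 318.176], [0.0, 371.6483, 239.6641], [0.0, 0.0, 1.0]], 'mount': [[0.0006, -0.9533, -0.3021, 83.5223], [1.0, 0.0008, -0.0005, 0.8644], [0.0007, -0.3021, 0.9533, -150.4773], [0.0, 0.0, 0.0, 1.0]]}
```

View pics/scene0.png

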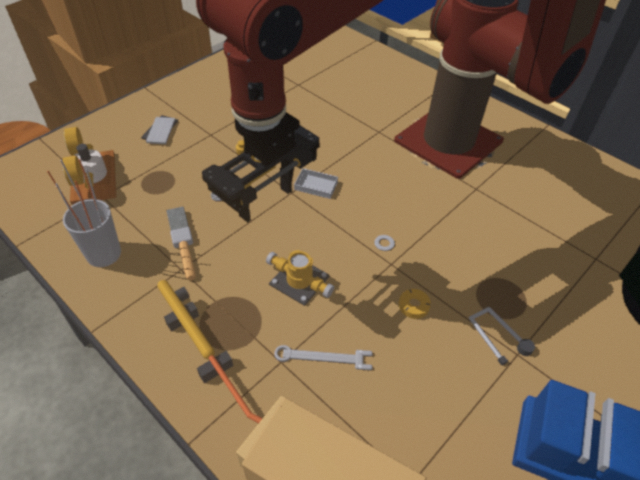

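View pics/wrist0.png

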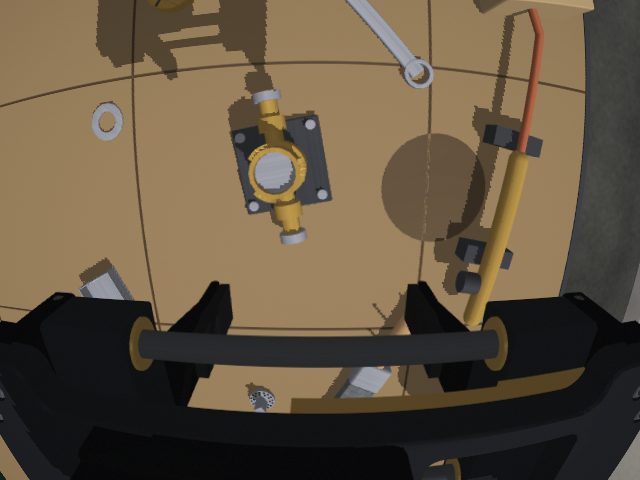

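```bash
cat > h.py <<'E'
from workcell import env
import cv2,numpy as np
from scipy.spatial.transform import Rotation as Ro
def snap(name):
    s=env.observe(); return env.get_image(name),s
def ray(name,px,s=None):
    px=np.atleast_2d(np.array(px,float)); m=env.camera_model(name); K=np.array(m["K"])
    if name=="wrist":
        d=(px-K[:2,2])/K[0,0]; r=np.linalg.norm(d,axis=1,keepdims=True)
        v=np.hstack([d/np.maximum(r,1e-9)*np.sin(r),np.cos(r)])
        M=np.array(m["mount"]); R=Ro.from_euler("xyz",s["orientation"],degrees=True).as_matrix()
        return R@M[:3,3]+s["position"], v@M[:3,:3].T@R.T
    R=cv2.Rodrigues(np.array(m["rvec"],float))[0]
    v=np.hstack([(px-K[:2,2])/K[0,0],np.ones((len(px),1))])
    return -R.T@np.array(m["tvec"],float).ravel(), v@R
def plane(name,px,z,s=None):
    o,d=ray(name,px,s); return o+d*((z-o[2])/d[:,2])[:,None]
def proj(s,P):
    m=env.camera_model("wrist");K=np.array(m["K"]);M=np.array(m["mount"])
    R=Ro.from_euler("xyz",s["orientation"],degrees=True).as_matrix()
    q=((np.atleast_2d(P)-s["position"])@R-M[:3,3])@M[:3,:3]
    r=np.linalg.norm(q[:,:2],axis=1,keepdims=True); return q[:,:2]/r*np.arctan2(r,q[:,2:])*K[0,0]+K[:2,2]
E
python3 - <<'E'
from h import *
s=env.observe()
np.set_printoptions(precision=1,suppress=True)
print("rim",plane("wrist",[275,171],70,s)); print("caps",plane("wrist",[[267,97],[293,236]],24,s))
print("disk",plane("wrist",[262,402],10,s)); print("ring",plane("wrist",[170,0],10,s)); print("washer",plane("wrist",[107,122],4,s))
print("scene ring",plane("scene",[414,303],9), "rim",plane("scene",[299,259],70),"plate",plane("scene",[299,285],0))
for n in("scene","side"):
    im=cv2.imread(f"pics/{n}0.png");
for k,p in dict(a=[640,0,0]).items(): pass
E
```

```text
rim [[588.3  45.4  70. ]]
caps [[576.1 112.2  24. ]
 [599.4 -26.3  24. ]]
disk [[ 550. -262.   10.]]
ring [[469.2 228.9  10. ]]
washer [[387.8 101.7   4. ]]
scene ring [[471.3 246.1   9. ]] rim [[587.6  42.2  70. ]] plate [[596.2  50.6   0. ]]
```

View pics/side0.png

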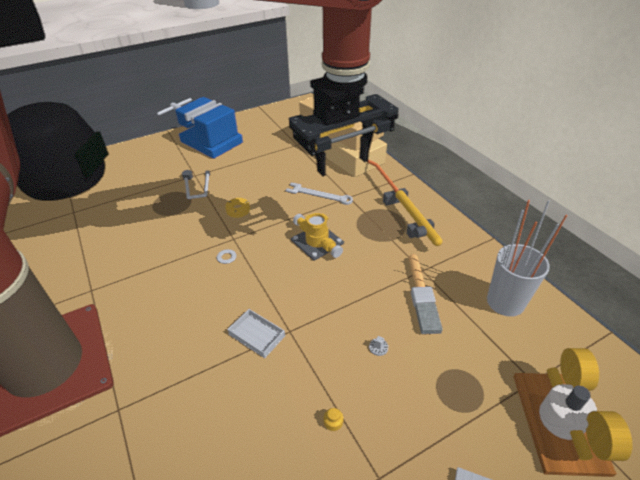

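The side view shows the disk at (378,346), the ring at (237,207), the housing at (317,225), and the brush near (425,310). The disk has free space around it.

Run:
```python
from h import *
np.set_printoptions(precision=1,suppress=True)
print("disk base",plane("side",[378,349],0),"ring",plane("side",[237,208],9),"rim",plane("side",[317,222],70),"brush",plane("side",[[414,258],[430,330]],5),"tin",plane("side",[257,334],9))
```

```text
disk base [[ 543.3 -267.     0. ]] ring [[465.2 240.8   9. ]] rim [[580.3  30.8  70. ]] brush [[ 742.3 -116.3    5. ]
 [ 650.2 -283.3    5. ]] tin [[ 360.  -132.7    9. ]]
```

Emit:
{"api": "jog_arm", "payload": {"plan": [[0, 0, 0, -1, -4, 0, 1], [0, 0, 0, -3, -8, 0, 1], [0, 0, 0, -4, -13, 0, 1], [0, 0, 0, -5, -18, 0, 1], [0, 0, 0, -6, -22, 0, 1], [0, 0, 0, -7, -26, 0, 1], [0, 0, 0, -7, -26, 0, 1], [0, 0, 0, -7, -26, 0, 1]]}}

```text
t: 0.95
position: [554.4, -260.7, 233.0]
orientation: [-180.0, -0.1, 89.9]
force: [0.1, 0.8, 0.8]
finger_gap: 0.999
finger_force: 0.0
```

Run:
```python
from h import *
im,s=snap("wrist"); cv2.imwrite("pics/w1full.png",im)
c=im[110:310,210:430]; cv2.imwrite("pics/w1.png",cv2.resize(c,None,fx=3,fy=3,interpolation=cv2.INTER_CUBIC))
print(s["position"],proj(s,[547,-264,28]))
```

```text
[ 554.41646906 -260.69591285  232.99933554] [[310.12308197 214.8602491 ]]
```

View pics/w1.png

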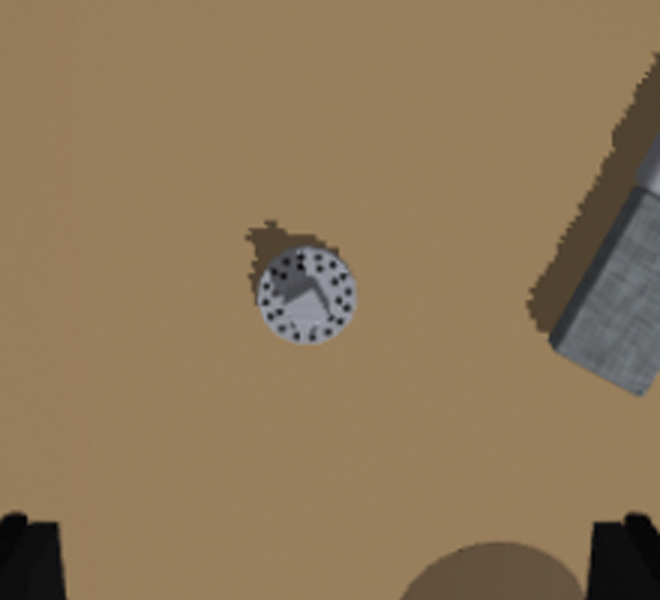

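The disk is at wrist pixel (312,209), with the stud's edges turned about 30° in the image. I'll work out its centre and go lower for the stud yaw.

Run:
```python
from h import *
im=cv2.imread("pics/w1full.png"); s=env.observe()
print(plane("wrist",[[312.3,208.7],[296,208.7],[328.7,208.7]],6,s))
```

```text
[[ 549.20545525 -261.77019528    6.        ]
 [ 532.21426428 -261.73626595    6.        ]
 [ 566.27582126 -261.76152715    6.        ]]
```

Emit:
{"api": "jog_arm", "payload": {"plan": [[0, 0, 0, -0.5, 0, -3, 1], [0, 0, 0, -0.5, 0, -6, 1], [0, 0, 0, -0.5, 0, -9, 1], [0, 0, 0, -0.5, 0, -11, 1], [0, 0, 0, -0.5, 0, -11, 1]]}}

```text
t: 1.5
position: [548.2, -256.7, 119.6]
orientation: [-179.7, -0.2, 90.1]
force: [-0.6, 0.1, -0.2]
finger_gap: 1.001
finger_force: 0.0
```

Run:
```python
from h import *
im,s=snap("wrist"); cv2.imwrite("pics/w2full.png",im)
print(s["position"]); p=proj(s,[550,-263,20])[0].astype(int); print(p)
c=im[p[1]-70:p[1]+70,p[0]-90:p[0]+90]; cv2.imwrite("pics/w2.png",cv2.resize(c,None,fx=4,fy=4,interpolation=cv2.INTER_CUBIC))
```

```text
[ 548.16534051 -256.70909117  119.59140461]
[320 254]
```

View pics/w2.png

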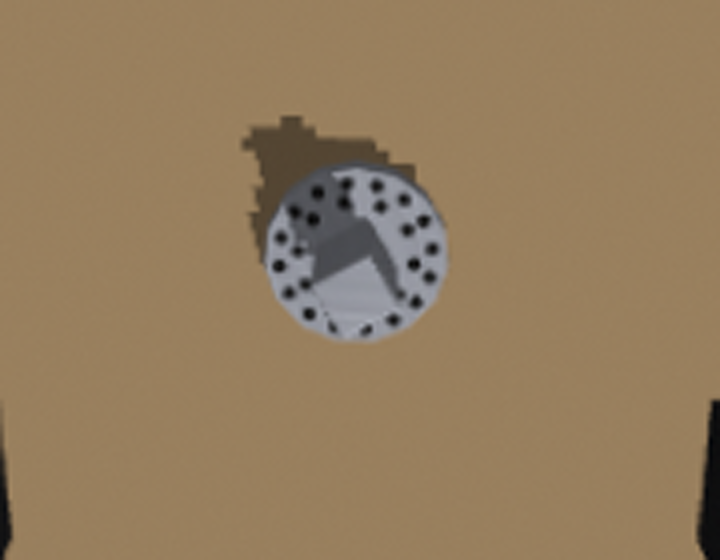

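Run:
```python
from h import *
s0=env.observe();print(s0["position"],s0["orientation"],s0["qd"])
c=np.array([[372,257],[312,287],[347,338],[405,303]])/4+[230,184]
im,s=snap("wrist");print(s["position"]);im2,s2=snap("wrist");print(s2["position"],s2["t"])
im0=cv2.imread("pics/w2full.png");print("imdiff",np.abs(im0.astype(int)-im2).mean())
for q in(s0,s2):
    P=plane("wrist",c,28,q); print(P.mean(0)); e=np.diff(np.vstack([P,P[:1]]),axis=0); print(np.linalg.norm(e,axis=1),np.degrees(np.arctan2(e[:,1],e[:,0]))%90)
    # disk top circle
    print("top circ",plane("wrist",[[230+357/4,184+250/4]],6,q))
```

```text
[ 549.39940303 -257.72589579  121.98360829] [-1.79823678e+02 -1.32135489e-01  9.01176098e+01] [-3.02481651e-01 -1.91369722e+00 -2.68074439e+00  2.10701049e-03
  2.92113943e-01 -4.80335184e-03]
[ 549.39940303 -257.72589579  121.98360829]
[ 550.44160816 -258.67809098  123.76439551] 1.6
imdiff 4.1401985677083335
[ 550.96542572 -265.01839181   28.        ]
[11.86458249 11.38951516 12.16925089 10.33870532] [28.11510903 32.62643587 33.20652841 34.51546739]
top circ [[ 550.58928327 -263.78453624    6.        ]]
[ 552.26837521 -266.81129232   28.        ]
[11.94789393 11.48368208 12.25649281 10.42490153] [28.07412885 32.57429398 33.16812637 34.46953838]
top circ [[ 551.94893869 -265.55287237    6.        ]]
```

```bash
cat >> h.py <<'E'
def disk(im,guess,r=45):
    """ellipse centre of the grey (unsaturated, lit) disk near guess"""
    x,y=np.round(guess).astype(int); c=im[y-r:y+r,x-r:x+r]; h=cv2.cvtColor(c,cv2.COLOR_BGR2HSV)
    m=((h[...,1]<60)).astype(np.uint8); m=cv2.morphologyEx(m,cv2.MORPH_CLOSE,np.ones((5,5)))
    cs=cv2.findContours(m,cv2.RETR_EXTERNAL,cv2.CHAIN_APPROX_NONE)[0]; k=max(cs,key=cv2.contourArea)
    (cx,cy),ax,a=cv2.fitEllipse(k); return np.array([cx+x-r,cy+y-r]),ax,m
E
python3 - <<'E'
from h import *
for i in range(2): im,s=snap("wrist")
print(s["position"]); g=proj(s,[550,-264,6])[0]; c,ax,m=disk(im,g); print(g,c,ax,plane("wrist",c,5,s))
cv2.imwrite("pics/w3full.png",im)
E
```

```text
[ 551.3463374  -259.90005728  125.47323044]
[315.0830182  242.04247367] [312.99676132 239.16730881] (44.13054656982422, 44.688926696777344) [[ 548.4003985  -262.01597389    5.        ]]
```

Emit:
{"api": "jog_arm", "payload": {"plan": [[0, 0, 8, -0.1, -0.2, -1, 0.6], [0, 0, 16, -0.1, -0.2, -3, 0.4], [0, 0, 24, -0.1, -0.2, -5, 0.3], [0, 0, 32, -0.1, -0.2, -6.5, 0.3], [0, 0, 32, -0.1, -0.2, -7, 0.3], [0, 0, 32, -0.1, -0.2, -7, 0.3], [0, 0, 32, -0.1, -0.2, -7, 0.3]]}}

```text
t: 2.45
position: [549.9, -262.5, 55.0]
orientation: [179.9, 0.1, 121.8]
force: [-0.6, 0.3, -1.4]
finger_gap: 0.652
finger_force: 0.0
```

Emit:
{"api": "jog_arm", "payload": {"plan": [[0, 0, 0, 0, 0, -1.5, 0.3], [0, 0, 0, 0, 0, -3, 0.3], [0, 0, 0, 0, 0, -3.3, 0.3], [0, 0, 0, 0, 0, -3.3, -0.5], [0, 0, 0, 0, 0, -3.3, -1], [0, 0, 0, 0, 0, -3.3, -1], [0, 0, 0, 0, 0, -3.3, -1], [0, 0, 0, 0, 0, -3.3, -1]]}}

```text
t: 3.25
position: [549.3, -262.2, 21.0]
orientation: [180.0, 0.0, 122.0]
force: [-0.1, -0.3, -0.2]
finger_gap: 0.283
finger_force: 0.0
```

Now finish closing, open, turn 90°, and close again to centre the disk on both axes.

Emit:
{"api": "jog_arm", "payload": {"plan": [[0, 0, 0, 0, 0, 0, -1], [0, 0, 0, 0, 0, 0, -1], [0, 0, 0, 0, 0, 0, -1], [0, 0, 0, 0, 0, 0, -1], [0, 0, 0, 0, 0, 0, -0.2], [0, 0, 0, 0, 0, 0, -0.2], [0, 0, 0, 0, 0, 0, -0.2]]}}

```text
t: 3.95
position: [548.9, -261.9, 20.4]
orientation: [-180.0, -0.0, 122.0]
force: [-0.7, 0.6, -0.6]
finger_gap: 0.322
finger_force: 0.0
```

Emit:
{"api": "jog_arm", "payload": {"plan": [[0, 0, -8, 0, 0, 0, -0.2], [0, 0, -16, 0, 0, 0, -0.2], [0, 0, -24, 0, 0, 0, -0.2], [0, 0, -32, 0, 0, 0, -0.2], [0, 0, -40, 0, 0, 0, -0.2], [0, 0, -48, 0, 0, 0, -0.2], [0, 0, -56, 0, 0, 0, -0.2], [0, 0, -64, 0, 0, 0, -0.2]]}}

```text
t: 4.75
position: [548.9, -261.9, 20.4]
orientation: [-180.0, -0.0, 57.7]
force: [-0.3, -0.4, -0.1]
finger_gap: 0.401
finger_force: 0.0
```

Emit:
{"api": "jog_arm", "payload": {"plan": [[0, 0, -8, 0, 0, 0, -0.2], [0, 0, -16, 0, 0, 0, -0.2], [0, 0, -24, 0, 0, 0, -0.2], [0, 0, -26, 0, 0, 0, -1], [0, 0, -26, 0, 0, 0, -1], [0, 0, -26, 0, 0, 0, -1], [0, 0, -26, 0, 0, 0, -1], [0, 0, -26, 0, 0, 0, -1]]}}

```text
t: 5.55
position: [548.9, -262.0, 20.5]
orientation: [-180.0, 0.0, 32.0]
force: [0.1, 0.6, 0.1]
finger_gap: 0.133
finger_force: 30.0
```

Emit:
{"api": "jog_arm", "payload": {"plan": [[0, 0, 0, 0, 0, 0, -0.2], [0, 0, 0, 0, 0, 0, 0], [0, 0, 0, 0, 0, 0, 0.3], [0, 0, 0, 0, 0, 3, 0.6], [0, 0, 0, 0, 0, 7, 0.6], [0, 0, 0, 0, 0, 10.3, 0.6], [0, 0, 0, 0, 0, 10.3, 0.6], [0, 0, 0, 0, 0, 10.3, 0.6]]}}

```text
t: 6.35
position: [549.6, -262.4, 124.7]
orientation: [179.9, -0.1, 32.0]
force: [1.0, -0.3, -0.7]
finger_gap: 0.757
finger_force: 0.0
```

Run:
```python
from h import *
for i in range(6):
    im,s=snap("wrist")
    if i<4: continue
    g=proj(s,[549,-262,6])[0]; c,ax,m=disk(im,g); P=plane("wrist",c,5,s)[0]
    R=Ro.from_euler("xyz",s["orientation"],degrees=True).as_matrix()
    print(s["t"],s["position"],s["orientation"],g,c,ax,P,"tool-frame bias",R.T@(P-[548.9,-262,5]))
cv2.imwrite("pics/w4full.png",im)
```

```text
6.55 [ 547.87379513 -261.31497465  121.58205332] [-1.79827166e+02  8.09229562e-02  3.20008768e+01] [319.68945709 238.38627932] [320.08653641 236.17488098] (44.79372787475586, 45.511329650878906) [ 550.3679162 -261.4938699    5.       ] tool-frame bias [ 1.51306479  0.34866953 -0.0031888 ]
6.6 [ 547.99396867 -261.38305685  121.70909715] [-1.79838391e+02  7.61030463e-02  3.19993042e+01] [319.49777705 238.43089591] [319.88568497 236.25043869] (44.91069793701172, 45.41453170776367) [ 550.34439659 -261.5006246     5.        ] tool-frame bias [ 1.48954926  0.34189419 -0.00294285]
```

Emit:
{"api": "jog_arm", "payload": {"plan": [[0, 0, 0, 0, 0, -4, 0.2], [0, 0, 0, 0, 0, -8, 0], [0, 0, 0, 0, 0, -10.3, -0.2], [0, 0, 0, 0, 0, -10.3, -0.3], [0, 0, 0, 0, 0, -10.3, -1], [0, 0, 0, 0, 0, -10.3, -1], [0, 0, 0, 0, 0, -10.3, -1], [0, 0, 0, 0, 0, -10.3, -1]]}}

```text
t: 7.45
position: [550.0, -262.7, 22.2]
orientation: [179.9, -0.1, 32.0]
force: [-0.5, 0.8, -0.1]
finger_gap: 0.156
finger_force: 0.3
```

Emit:
{"api": "jog_arm", "payload": {"plan": [[0, 0, 0, 0, 0, 2, -1], [0, 0, 0, 0, 0, 6, -1], [0, 0, 0, 0, 2, 11, -1], [0, 0, 0, 0.5, 6, 15, -1], [0, 0, 0, 1, 10.5, 17, -1], [0, 0, 0, 2, 15, 17, -1], [0, 0, 0, 2.5, 19.5, 17, -1], [0, 0, 0, 3, 23.5, 17, -1]]}}

```text
t: 8.25
position: [579.4, -24.5, 192.1]
orientation: [179.9, -0.1, 32.0]
force: [0.1, -0.2, -0.4]
finger_gap: 0.134
finger_force: 30.0
```

Emit:
{"api": "jog_arm", "payload": {"plan": [[0, 0, 0, 0.5, 3, 0, -1], [0, 0, 0, 1, 5, 0, -1], [0, 0, 0, 1, 6, 0, -1], [0, 0, 0, 1, 6, 0, -1], [0, 0, 0, 1, 6, 0, -1]]}}

```text
t: 8.75
position: [588.9, 32.2, 190.7]
orientation: [180.0, 0.0, 32.0]
force: [-0.1, -0.6, -0.3]
finger_gap: 0.138
finger_force: 30.0
```

Run:
```python
from h import *
for i in range(5): im,s=snap("wrist")
print(s["t"],s["position"],s["orientation"],s["finger_gap"],proj(s,[588,44,70]),proj(s,s["position"]))
cv2.imwrite("pics/w5full.png",im)
c=im[130:330,210:430]; cv2.imwrite("pics/w5.png",cv2.resize(c,None,fx=3,fy=3,interpolation=cv2.INTER_CUBIC))
```

```text
8.95 [588.94693049  31.8281733  190.55124012] [1.79991807e+02 8.44485214e-03 3.19120095e+01] 0.13246011037047611 [[303.39533429 230.26759432]] [[317.05991451 315.12088278]]
```

View pics/w5.png

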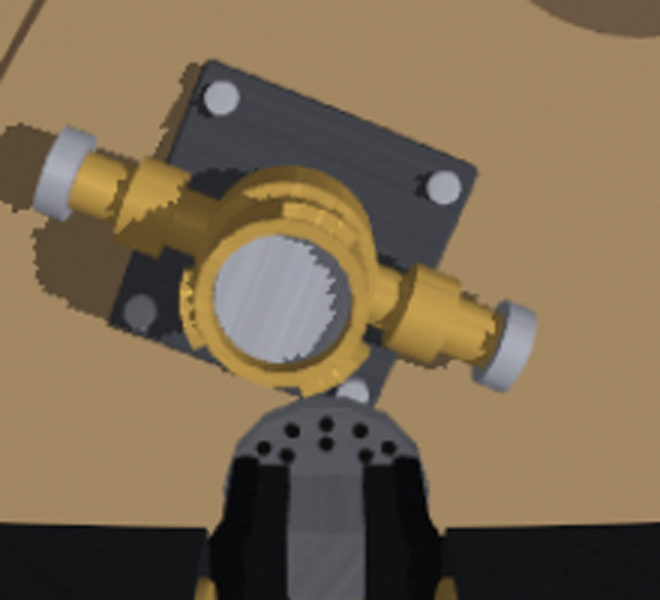

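The rim centre is near full-image (304,231), with the thread lugs upper right, left and lower right. The caps are at crop (67,173) and (505,347), and the disk hangs upright in the fingers. Next I'll fit the bore edge and the stub line.

```bash
cat >> h.py <<'E'
def tb(s,P,b=(1.5,.35)):
    R=Ro.from_euler("xyz",s["orientation"],degrees=True).as_matrix(); return P-R@np.array([*b,0])
E
python3 - <<'E'
from h import *
np.set_printoptions(precision=2,suppress=True)
im,s=snap("wrist"); cv2.imwrite("pics/w6full.png",im); print(s["position"])
h=cv2.cvtColor(im,cv2.COLOR_BGR2HSV)
b=((h[...,0]>15)&(h[...,0]<30)&(h[...,1]>140)).astype(np.uint8)   # brass
cx,cy=304,230
inn=[];out=[]
for a in np.radians(np.arange(0,360,10)):
    r=np.arange(8,45,.25); v=cv2.remap(b.astype(np.float32),(cx+r*np.cos(a)).astype(np.float32)[None],(cy+r*np.sin(a)).astype(np.float32)[None],cv2.INTER_LINEAR)[0]>.5
    i=np.argmax(v); inn.append([cx+r[i]*np.cos(a),cy+r[i]*np.sin(a)]); o=i+np.argmin(v[i:]); out.append((round(np.degrees(a)),r[i],r[o]))
inn=np.array(inn,np.float32)
print(np.array(out)[:, :3].tolist())
P=plane("wrist",inn,70,s)
A=np.c_[2*P[:,:2],np.ones(len(P))]; w=np.ones(len(P),bool)
for _ in range(4):
    q=np.linalg.lstsq(A[w],(P[w,:2]**2).sum(1),rcond=None)[0]; rr=np.hypot(*(P[:,:2]-q[:2]).T); R=np.sqrt(q[2]+q[0]**2+q[1]**2); w=abs(rr-R)<1.2
print("bore centre",q[:2],R,w.sum(),"corrected",tb(s,np.r_[q[:2],70]))
c=plane("wrist",np.array([[67,173],[505,347]])/3+[210,130],22,s); print(c,np.linalg.norm(c[1]-c[0]),np.degrees(np.arctan2(*(c[0]-c[1])[[1,0]])),c.mean(0))
pl=plane("wrist",np.array([[207,60],[477,165]])/3+[210,130],5,s); print(np.linalg.norm(pl[1]-pl[0]),np.degrees(np.arctan2(*(pl[0]-pl[1])[[1,0]])))
E
```

```text
[588.96  31.96 190.54]
[[0.0, 23.75, 23.75], [10.0, 23.0, 23.0], [20.0, 23.0, 29.25], [30.0, 23.25, 33.0], [40.0, 22.5, 33.25], [50.0, 22.5, 32.25], [60.0, 21.75, 33.0], [70.0, 21.75, 32.5], [80.0, 22.0, 29.0], [90.0, 21.75, 27.5], [100.0, 22.0, 28.0], [110.0, 21.75, 28.25], [120.0, 21.75, 28.5], [130.0, 22.5, 29.0], [140.0, 22.5, 29.0], [150.0, 22.75, 29.0], [160.0, 24.0, 33.75], [170.0, 24.0, 34.25], [180.0, 23.75, 34.5], [190.0, 24.0, 34.25], [200.0, 24.75, 31.0], [210.0, 24.75, 24.75], [220.0, 24.0, 24.0], [230.0, 23.25, 23.25], [240.0, 23.75, 40.0], [250.0, 24.0, 42.25], [260.0, 23.0, 43.75], [270.0, 23.75, 44.5], [280.0, 23.0, 23.0], [290.0, 23.0, 44.25], [300.0, 22.75, 43.0], [310.0, 23.0, 40.25], [320.0, 23.25, 38.0], [330.0, 23.25, 35.25], [340.0, 24.0, 34.75], [350.0, 24.0, 24.0]]
bore centre [588.55  44.24] 17.934338556928598 36 corrected [587.09  43.75  70.  ]
[[575.37 112.44  22.  ]
 [598.83 -27.04  22.  ]] 141.43712183428255 99.54999132748885 [587.1  42.7  22. ]
87.98728694644754 100.58825333710976
```

Emit:
{"api": "jog_arm", "payload": {"plan": [[0, 0, 0, -0.19, 1.18, -1, -1], [0, 0, 0, -0.19, 1.18, -4, -1], [0, 0, 0, -0.19, 1.18, -7, -1], [0, 0, 0, -0.19, 1.18, -8.5, -1], [0, 0, 0, -0.19, 1.18, -9, -1], [0, 0, 0, -0.19, 1.18, -9, -1], [0, 0, 0, -0.19, 1.18, -9, -1], [0, 0, 0, -0.19, 1.18, -9, -1]]}}

```text
t: 9.85
position: [588.4, 44.8, 102.3]
orientation: [179.9, -0.1, 32.0]
force: [-0.5, -0.6, -0.0]
finger_gap: 0.13
finger_force: 30.0
```

Run:
```python
from h import *
for n in ("wrist","side"):
    for i in range(2): im,s=snap(n)
    cv2.imwrite(f"pics/{n}7full.png",im)
print(s["position"],s["force"])
a=cv2.imread("pics/wrist7full.png")[200:360,220:420];b=im[180:260,265:365]
cv2.imwrite("pics/c7.png",np.hstack([cv2.resize(a,(400,320)),cv2.resize(b,(400,320),interpolation=cv2.INTER_CUBIC)]))
```

```text
[587.80686028  44.75407947 101.63841467] [ 1.60967493  0.15180987 -0.40887569]
```

View pics/c7.png

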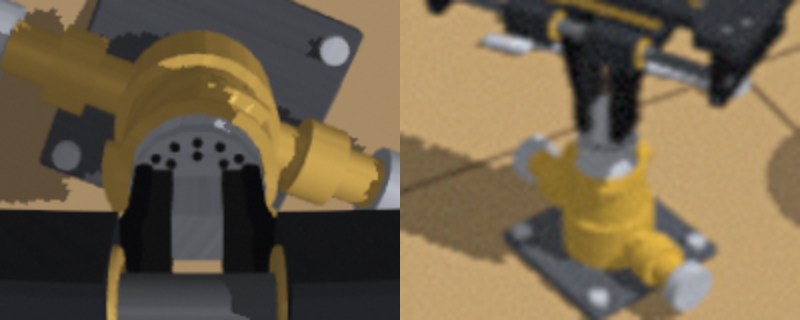

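The disk hangs level just above the mouth. I'll lower it gently.

Emit:
{"api": "jog_arm", "payload": {"plan": [[0, 0, 0, 0, 0, -0.2, -1], [0, 0, 0, 0, 0, -0.4, -1], [0, 0, 0, 0, 0, -0.5, -1], [0, 0, 0, 0, 0, -0.5, -1], [0, 0, 0, 0, 0, -0.5, -1], [0, 0, 0, 0, 0, -0.5, -1]]}}

```text
t: 10.65
position: [587.1, 44.8, 95.5]
orientation: [180.0, -0.0, 32.0]
force: [0.0, 0.5, -0.0]
finger_gap: 0.139
finger_force: 30.0
```

Emit:
{"api": "jog_arm", "payload": {"plan": [[0, 0, 0, 0, -0.1, 0, -1], [0, 0, 0, 0, -0.1, -0.1, -1], [0, 0, 0, 0, -0.1, -0.2, -1], [0, 0, 0, 0, -0.1, -0.3, -1], [0, 0, 0, 0, -0.1, -0.3, -1], [0, 0, 0, 0, -0.1, -0.3, -1]]}}

```text
t: 11.25
position: [587.0, 43.8, 92.5]
orientation: [-180.0, 0.0, 32.0]
force: [-0.8, 0.3, -0.1]
finger_gap: 0.137
finger_force: 30.0
```

Emit:
{"api": "jog_arm", "payload": {"plan": [[0, 0, 0, 0, 0, -0.1, -1], [0, 0, 0, 0, 0, -0.2, -1], [0, 0, 0, 0, 0, -0.2, -1], [0, 0, 0, 0, 0, -0.2, -1]]}}

```text
t: 11.65
position: [587.0, 43.8, 90.5]
orientation: [-180.0, 0.0, 32.0]
force: [0.0, 0.8, 0.1]
finger_gap: 0.134
finger_force: 30.0
```

Emit:
{"api": "jog_arm", "payload": {"plan": [[0, 0, 0, 0, 0, -0.1, -1], [0, 0, 0, 0, 0, -0.1, -1], [0, 0, 0, 0, 0, -0.2, -1], [0, 0, 0, 0, 0, -0.2, -1]]}}

```text
t: 12.05
position: [587.0, 43.8, 88.4]
orientation: [-180.0, 0.0, 32.0]
force: [-0.7, 0.1, 0.0]
finger_gap: 0.135
finger_force: 30.0
```

Emit:
{"api": "jog_arm", "payload": {"plan": [[0, 0, 0, 0, 0, -0.1, -1], [0, 0, 0, 0, 0, -0.1, -1], [0, 0, 0, 0, 0, -0.2, -1], [0, 0, 0, 0, 0, -0.2, -1]]}}

```text
t: 12.45
position: [587.0, 43.8, 86.4]
orientation: [-180.0, 0.0, 32.0]
force: [-0.7, -0.5, 0.2]
finger_gap: 0.131
finger_force: 30.0
```

Emit:
{"api": "jog_arm", "payload": {"plan": [[0, 0, 0, 0, 0, -0.1, -1], [0, 0, 0, 0, 0, -0.15, -1], [0, 0, 0, 0, 0, -0.15, -1]]}}

```text
t: 12.75
position: [587.2, 43.8, 85.5]
orientation: [180.0, -0.0, 32.0]
force: [-1.6, -0.9, 3.9]
finger_gap: 0.135
finger_force: 30.0
```

Emit:
{"api": "jog_arm", "payload": {"plan": [[0, 0, 0, 0, 0, -0.05, -1], [0, 0, 0, 0, 0, -0.1, -1], [0, 0, 0, 0, 0, -0.1, -1]]}}

```text
t: 13.05
position: [587.3, 43.8, 84.7]
orientation: [180.0, -0.0, 32.0]
force: [-2.8, -1.1, 5.7]
finger_gap: 0.137
finger_force: 30.0
```

Emit:
{"api": "jog_arm", "payload": {"plan": [[0, 0, 0, 0, 0, 0.1, -1], [0, 0, 0, 0, 0, 0.1, -1], [0, 0, 0, 0, 0, 0.1, -0.6], [0, 0, 0, 0, 0, 0.1, -0.4], [0, 0, 0, 0, 0, 0.1, 0], [0, 0, 0, 0, 0, 0.1, 0], [0, 0, 0, 0, 0, 0.1, 0], [0, 0, 0, 0, 0, 0.1, 0]]}}

```text
t: 13.85
position: [587.0, 43.8, 84.9]
orientation: [-180.0, 0.0, 32.0]
force: [1.1, 0.5, -0.1]
finger_gap: 0.478
finger_force: 0.0
```

Emit:
{"api": "jog_arm", "payload": {"plan": [[0, 0, 0, 0, 0, 2, 0], [0, 0, 0, 0, 0, 5, 0.2], [0, 0, 0, 0, 0, 8, 0.4], [0, 0, 0, 0, 0, 10.5, 0.6], [0, 0, 0, 0, 0, 10.5, 0.6], [0, 0, 0, 0, 0, 10.5, 0.6], [0, 0, 0, 0, 0, 10.5, 0.6], [0, 0, 0, 0, 0, 10.5, 0.6]]}}

```text
t: 14.65
position: [586.1, 43.8, 188.2]
orientation: [-179.9, 0.1, 32.0]
force: [0.5, -0.3, -0.9]
finger_gap: 0.796
finger_force: 0.0
```

Run:
```python
from h import *
for i in range(5): im,s=snap("wrist")
print(s["t"],s["position"],proj(s,[587,44,70]))
cv2.imwrite("pics/w8full.png",im)
c=im[160:300,220:410]; cv2.imwrite("pics/w8.png",cv2.resize(c,None,fx=4,fy=4,interpolation=cv2.INTER_CUBIC))
```

```text
14.85 [586.70812465  43.79759694 189.16750252] [[317.77273946 237.29982508]]
```

View pics/w8.png

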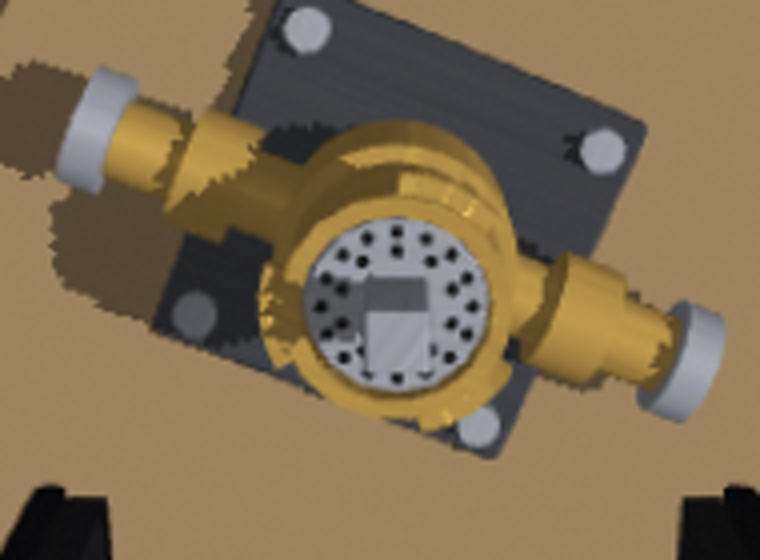

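The disk sits flat in the bore, centred near crop (397,303). The bolts are at (307,30), (603,151), (195,315) and (478,425). I'll refine the housing centre and yaw from these.

Run:
```python
from h import *
np.set_printoptions(precision=2,suppress=True)
im=cv2.imread("pics/w8full.png"); s=env.observe()
s["position"]=np.array([586.708,43.798,189.168]); s["orientation"]=np.array([-179.9,0.05,32.0])
B=plane("wrist",np.array([[307,30],[603,151],[195,315],[478,425]])/4+[220,160],9,s)
an=lambda v:np.degrees(np.arctan2(v[1],v[0]))%90
print(B,[an(B[1]-B[0]),an(B[3]-B[2]),an(B[2]-B[0]),an(B[3]-B[1])],[np.linalg.norm(B[1]-B[0]),np.linalg.norm(B[2]-B[0])],"ctr",tb(s,B.mean(0)))
C=plane("wrist",np.array([[100,130],[683,360]])/4+[220,160],22,s);print(an(C[1]-C[0]),C)
h=cv2.cvtColor(im,cv2.COLOR_BGR2HSV); b=((h[...,0]>15)&(h[...,0]<30)&(h[...,1]>140)).astype(np.float32)
g=(h[...,1]<60).astype(np.float32)
cx,cy=220+397/4,160+303/4
for nm,mm,z,rev in(("bore",b,70,0),("disk",1-g,69.5,0)):
    pts=[]
    for a in np.radians(np.arange(0,360,6)):
        r=np.arange(15 if nm=="bore" else 18,32,.25); v=cv2.remap(mm,(cx+r*np.cos(a)).astype(np.float32)[None],(cy+r*np.sin(a)).astype(np.float32)[None],cv2.INTER_LINEAR)[0]>.5
        if v.any(): i=np.argmax(v); pts.append([cx+r[i]*np.cos(a),cy+r[i]*np.sin(a)])
    P=plane("wrist",np.array(pts),z,s)[:,:2]; A=np.c_[2*P,np.ones(len(P))]; w=np.ones(len(P),bool)
    for _ in range(5):
        q=np.linalg.lstsq(A[w],(P[w]**2).sum(1),rcond=None)[0]; R=np.sqrt(q[2]+q[0]**2+q[1]**2); w=abs(np.hypot(*(P-q[:2]).T)-R)<.8
    print(nm,q[:2],R,w.sum(),tb(s,np.r_[q[:2],z]))
```

```text
[[616.01  84.64   9.  ]
 [628.33  13.37   9.  ]
 [545.06  72.47   9.  ]
 [557.14   1.19   9.  ]] [np.float64(9.8071067608536), np.float64(9.614193218962), np.float64(9.735050432197113), np.float64(9.708945750710996)] [np.float64(72.3273209254667), np.float64(71.98325359820261)] ctr [585.18  42.42   9.  ]
9.862014807859495 [[575.2  112.34  22.  ]
 [599.38 -26.77  22.  ]]
bore [588.21  44.14] 18.022854441246185 60 [586.75  43.64  70.  ]
disk [588.16  44.  ] 17.450363257970547 60 [586.7  43.5  69.5]
```

Emit:
{"api": "jog_arm", "payload": {"plan": [[0, 0, 0, -1, 3, 0, 0.6], [0, 0, 0, -2.5, 7, 0, 0.8], [0, 0, 0, -5, 11, 0, 1], [0, 0, 0, -7, 14.5, -1, 1], [0, 0, 0, -9.5, 17.5, -3, 1], [0, 0, 0, -11.5, 19.5, -5, 1], [0, 0, 0, -12, 19.8, -6, 1], [0, 0, 0, -12, 19.8, -6, 1]]}}

```text
t: 15.7
position: [465.4, 241.8, 128.3]
orientation: [-180.0, 0.2, 32.1]
force: [-0.8, -0.8, 0.5]
finger_gap: 0.994
finger_force: 0.0
```

Run:
```python
from h import *
for i in range(6): im,s=snap("wrist")
print(s["t"],s["position"].tolist(),s["orientation"].tolist(),proj(s,[468,242,17]))
cv2.imwrite("pics/w9full.png",im)
c=im[165:305,220:420]; cv2.imwrite("pics/w9.png",cv2.resize(c,None,fx=4,fy=4,interpolation=cv2.INTER_CUBIC))
```

```text
15.95 [468.8557925112324, 241.18869832350046, 131.29338622090012] [179.95774445886025, -0.1285660592703958, 31.908047274891246] [[316.01841063 240.56791365]]
```

View pics/w9.png

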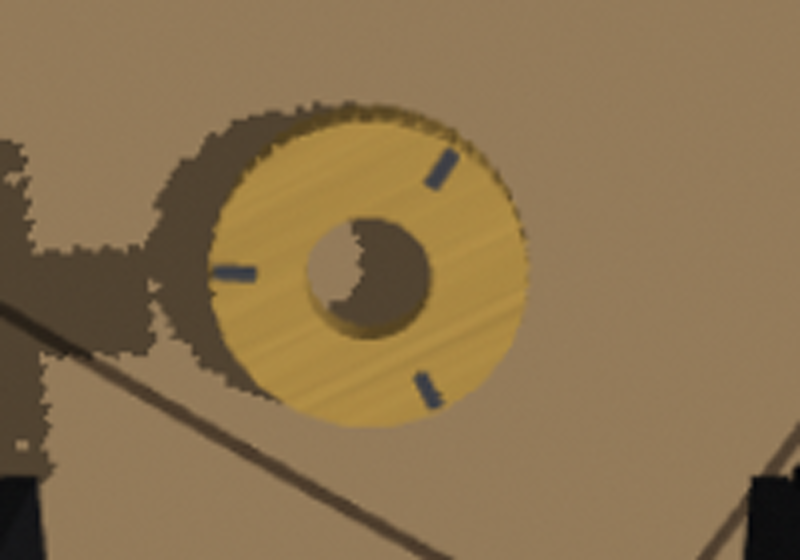

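The bars are at crop (235,273), (441,169) and (428,390), and the ring lies flat.

Run:
```python
from h import *
np.set_printoptions(precision=2,suppress=True)
im=cv2.imread("pics/w9full.png"); o=env.observe(); print(o["joints"],o["position"])
s=dict(position=np.array([468.856,241.189,131.293]),orientation=np.array([179.958,-.1286,31.908]))
h=cv2.cvtColor(im,cv2.COLOR_BGR2HSV); x0,y0=220,165
brass=((h[...,0]>15)&(h[...,0]<30)&(h[...,1]>130))
pts=[]
for (x,y) in [(235,273),(441,169),(428,390)]:
    x=x/4+x0;y=y/4+y0; Y,X=np.mgrid[int(y)-6:int(y)+8,int(x)-7:int(x)+8]
    v=h[Y,X,2].astype(float); bl=im[Y,X,0].astype(float)-im[Y,X,2]  # blueish
    w=bl>0; pts.append([X[w].mean(),Y[w].mean()]); print(w.sum(),pts[-1],(x,y))
P=plane("wrist",pts,17,s); c=P.mean(0); d=P-c
print(P,c,np.linalg.norm(d,axis=1),np.degrees(np.arctan2(d[:,1],d[:,0]))%360,"corr",tb(s,c))
# top circle fit: brass/background edge right & bottom; hole edge
```

```text
[ 18.66   4.85 107.7   -0.01  67.33  76.76] [468.63 241.21 131.14]
18 [np.float64(278.0), np.float64(232.5)] (278.75, 233.25)
18 [np.float64(330.1111111111111), np.float64(206.77777777777777)] (330.25, 207.25)
17 [np.float64(326.5882352941176), np.float64(262.2352941176471)] (327.0, 262.5)
[[458.35 269.4   17.  ]
 [495.41 246.93  17.  ]
 [457.52 226.    17.  ]] [470.43 247.44  17.  ] [25.06 24.98 25.03] [118.81 358.81 238.97] corr [468.97 246.95  17.  ]
```

Run:
```python
from h import *
np.set_printoptions(precision=1,suppress=True)
print(plane("side",[[185,175],[208,172],[192,195],[208,192]],3),plane("scene",[[472,320],[490,310],[526,345],[503,360]],3)); o=env.observe();print(o["position"])
```

```text
[[394.6 458.5   3. ]
 [455.1 439.9   3. ]
 [384.  359.1   3. ]
 [425.  350.3   3. ]] [[419.4 348.2   3. ]
 [374.8 360.4   3. ]
 [394.1 450.9   3. ]
 [451.9 436.9   3. ]]
[468.6 241.2 131.1]
```

Emit:
{"api": "jog_arm", "payload": {"plan": [[0, 0, -3, 0.2, 0.5, -2, 1], [0, 0, -3, 0.2, 0.5, -5, 1], [0, 0, -3, 0.2, 0.5, -7, 1], [0, 0, -3, 0.2, 0.5, -7, 1], [0, 0, -3, 0.2, 0.5, -7, 1], [0, 0, -3, 0.2, 0.5, -7, 1]]}}

```text
t: 16.6
position: [470.6, 247.0, 61.7]
orientation: [180.0, -0.2, 29.0]
force: [0.3, 0.8, 0.0]
finger_gap: 1.0
finger_force: 0.0
```

Emit:
{"api": "jog_arm", "payload": {"plan": [[0, 0, 0, 0, 0, -2, 1], [0, 0, 0, 0, 0, -4, 1], [0, 0, 0, 0, 0, -4.5, 1], [0, 0, 0, 0, 0, -4.5, 1], [0, 0, 0, 0, 0, -4.5, 1]]}}

```text
t: 17.1
position: [470.1, 247.1, 16.4]
orientation: [180.0, -0.1, 29.0]
force: [0.5, 0.5, 0.6]
finger_gap: 1.002
finger_force: 0.0
```

Emit:
{"api": "jog_arm", "payload": {"plan": [[0, 0, 0, 0, 0, -0.1, 0.5], [0, 0, 0, 0, 0, -0.1, 0], [0, 0, 0, 0, 0, -0.1, 0], [0, 0, 0, 0, 0, -0.1, 0], [0, 0, 0, 0, 0, -0.1, 0], [0, 0, 0, 0, 0, -0.1, 0]]}}

```text
t: 17.7
position: [469.2, 246.8, 14.2]
orientation: [180.0, -0.0, 29.0]
force: [0.0, -0.0, 1.5]
finger_gap: 0.683
finger_force: 30.0
```

Emit:
{"api": "jog_arm", "payload": {"plan": [[0, 0, 0, 0, 0, 0, 0.6], [0, 0, 0, 0, 0, 0, 1], [0, 0, 0, 0, 0, 0, 1], [0, 0, 0, 0, 0, 0, 1]]}}

```text
t: 18.1
position: [469.0, 246.7, 13.9]
orientation: [-180.0, 0.0, 29.0]
force: [-0.3, 0.2, -0.1]
finger_gap: 0.951
finger_force: 0.0
```

Emit:
{"api": "jog_arm", "payload": {"plan": [[0, 0, 8, 0, 0, 0, 1], [0, 0, 16, 0, 0, 0, 1], [0, 0, 24, 0, 0, 0, 1], [0, 0, 32, 0, 0, 0, 1], [0, 0, 40, 0, 0, 0, 1], [0, 0, 48, 0, 0, 0, 1], [0, 0, 56, 0, 0, 0, 1], [0, 0, 64, 0, 0, 0, 1]]}}

```text
t: 18.9
position: [469.1, 246.8, 14.0]
orientation: [-180.0, 0.0, 93.3]
force: [-0.0, 0.7, 0.9]
finger_gap: 1.002
finger_force: 0.0
```

Emit:
{"api": "jog_arm", "payload": {"plan": [[0, 0, 8, 0, 0, 0, 1], [0, 0, 16, 0, 0, 0, 1], [0, 0, 24, 0, 0, 0, 1], [0, 0, 26, 0, 0, 0, 0.6], [0, 0, 26, 0, 0, 0, 0], [0, 0, 26, 0, 0, 0, 0], [0, 0, 26, 0, 0, 0, 0], [0, 0, 26, 0, 0, 0, 0]]}}

```text
t: 19.7
position: [469.2, 246.8, 14.0]
orientation: [180.0, 0.0, 119.0]
force: [0.4, -0.8, -0.3]
finger_gap: 0.682
finger_force: 30.0
```

Emit:
{"api": "jog_arm", "payload": {"plan": [[0, 0, 0, 0, 0, 3, 0], [0, 0, 0, 0, 0, 7, 0], [0, 0, -5, 1, -2, 11, 0], [0, 0, -11, 3, -5, 13, 0], [0, 0, -17, 5, -8.5, 14, 0], [0, 0, -23, 7, -12, 14, 0], [0, 0, -30, 9, -15, 14, 0], [0, 0, -37, 10.5, -18, 14, 0]]}}

```text
t: 20.5
position: [574.8, 65.2, 153.9]
orientation: [180.0, -0.0, 81.7]
force: [0.3, 0.7, -2.1]
finger_gap: 0.682
finger_force: 30.0
```

Emit:
{"api": "jog_arm", "payload": {"plan": [[0, 0, -6, 0.8, -1.5, -1, 0], [0, 0, -12.2, 1.26, -2.3, -2, 0], [0, 0, -12.2, 1.26, -2.32, -2, 0], [0, 0, -12.2, 1.26, -2.32, -2, 0], [0, 0, -12.2, 1.26, -2.32, -2, 0], [0, 0, -12.2, 1.26, -2.32, -2, 0]]}}

```text
t: 21.1
position: [586.8, 44.4, 134.7]
orientation: [180.0, -0.0, 69.9]
force: [-0.5, 0.0, -1.6]
finger_gap: 0.686
finger_force: 30.0
```

Run:
```python
from h import *
for n in ("wrist","side"):
    for i in range(3): im,s=snap(n)
    cv2.imwrite(f"pics/{n}10full.png",im)
print(s["t"],s["position"],s["orientation"],s["force"],s["finger_gap"])
a=cv2.imread("pics/wrist10full.png")[190:400,180:460];b=im[160:260,250:380]
cv2.imwrite("pics/c10.png",np.hstack([cv2.resize(a,(400,300)),cv2.resize(b,(390,300),interpolation=cv2.INTER_CUBIC)]))
```

```text
21.35 [586.74512889  43.89911932 134.33592359] [ 1.79974741e+02 -7.81579957e-03  6.98449903e+01] [-0.20305298 -0.42989306 -2.20275003] 0.680742940420301
```

View pics/c10.png

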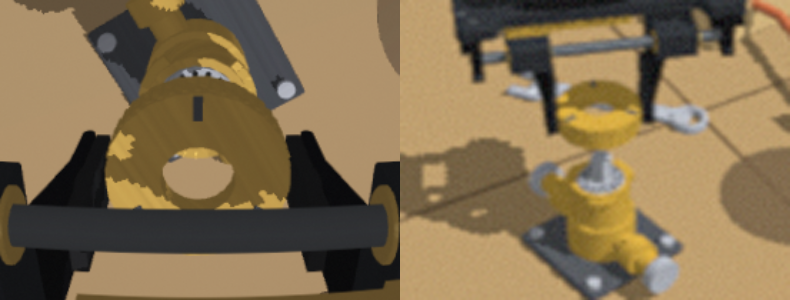

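The ring hangs level and centred above the stud. I'll lower it.

Emit:
{"api": "jog_arm", "payload": {"plan": [[0, 0, 0, 0, 0, -1, 0], [0, 0, 0, 0, 0, -2, 0], [0, 0, 0, 0, 0, -3, 0], [0, 0, 0, 0, 0, -4, 0], [0, 0, 0, 0, 0, -4.4, 0], [0, 0, 0, 0, 0, -4.6, 0], [0, 0, 0, 0, 0, -4.6, 0], [0, 0, 0, 0, 0, -4.6, 0]]}}

```text
t: 22.2
position: [587.1, 43.6, 88.5]
orientation: [180.0, -0.0, 69.8]
force: [0.2, -0.2, -2.6]
finger_gap: 0.682
finger_force: 30.0
```

Emit:
{"api": "jog_arm", "payload": {"plan": [[0, 0, 0, 0, 0, -0.1, 0], [0, 0, 0, 0, 0, -0.2, 0], [0, 0, 0, 0, 0, -0.3, 0], [0, 0, 0, 0, 0, -0.4, 0], [0, 0, 0, 0, 0, -0.4, 0], [0, 0, 0, 0, 0, -0.4, 0]]}}

```text
t: 22.8
position: [586.6, 43.6, 84.0]
orientation: [-180.0, 0.0, 69.8]
force: [0.4, 1.1, -1.8]
finger_gap: 0.679
finger_force: 30.0
```

```bash
python3 -c "
from h import *
o=env.observe();print(o['position'],o['force'],o['torque'],o['orientation'])"
```

```text
[586.63479557  43.61285441  83.97084745] [ 0.35673268  1.05755441 -1.84463448] [ 0.01375225  0.05143232 -0.03042103] [-1.79991098e+02  2.82421980e-03  6.98003315e+01]
```

Emit:
{"api": "jog_arm", "payload": {"plan": [[0, 0, 0, 0, 0, -0.1, 0], [0, 0, 0, 0, 0, -0.2, 0], [0, 0, 0, 0, 0, -0.2, 0], [0, 0, 0, 0, 0, -0.2, 0]]}}

```text
t: 23.2
position: [586.6, 43.6, 81.9]
orientation: [-180.0, 0.0, 69.8]
force: [-0.2, 0.3, -2.5]
finger_gap: 0.684
finger_force: 30.0
```

Emit:
{"api": "jog_arm", "payload": {"plan": [[0, 0, 0, 0, 0, -0.1, 0], [0, 0, 0, 0, 0, -0.1, 0], [0, 0, 0, 0, 0, -0.2, 0], [0, 0, 0, 0, 0, -0.2, 0]]}}

```text
t: 23.6
position: [586.6, 43.6, 79.9]
orientation: [-180.0, 0.0, 69.8]
force: [-0.3, 0.0, -2.0]
finger_gap: 0.683
finger_force: 30.0
```

Emit:
{"api": "jog_arm", "payload": {"plan": [[0, 0, 0, 0, 0, -0.1, 0], [0, 0, 0, 0, 0, -0.2, 0], [0, 0, 0, 0, 0, -0.3, 0], [0, 0, 0, 0, 0, -0.4, 0], [0, 0, 0, 0, 0, -0.4, 0]]}}

```text
t: 24.1
position: [586.6, 43.6, 75.8]
orientation: [-180.0, 0.0, 69.8]
force: [0.3, -0.6, -1.2]
finger_gap: 0.684
finger_force: 30.0
```

Emit:
{"api": "jog_arm", "payload": {"plan": [[0, 0, 0, 0, 0, -0.1, 0], [0, 0, 0, 0, 0, -0.1, 0], [0, 0, 0, 0, 0, -0.15, 0], [0, 0, 0, 0, 0, -0.15, 0]]}}

```text
t: 24.5
position: [586.8, 43.6, 74.8]
orientation: [180.0, -0.0, 69.8]
force: [-0.8, -0.1, 1.3]
finger_gap: 0.682
finger_force: 30.0
```

Emit:
{"api": "jog_arm", "payload": {"plan": [[0, 0, 0, 0, 0, -0.1, 0], [0, 0, 0, 0, 0, -0.2, 0], [0, 0, 0, 0, 0, -0.25, 0], [0, 0, 0, 0, 0, -0.25, 0], [0, 0, 0, 0, 0, -0.25, 0]]}}

```text
t: 25.0
position: [586.9, 43.6, 72.9]
orientation: [180.0, -0.0, 69.8]
force: [-3.1, -0.4, 7.6]
finger_gap: 0.685
finger_force: 30.0
```

Emit:
{"api": "jog_arm", "payload": {"plan": [[0, 0, 0, 0, 0, -0.1, 0], [0, 0, 0, 0, 0, -0.12, 0], [0, 0, 0, 0, 0, -0.12, 0], [0, 0, -4, 0, 0, -0.12, 0], [0, 0, -8, 0, 0, -0.12, 0], [0, 0, -12, 0, 0, -0.12, 0], [0, 0, -12, 0, 0, -0.12, 0]]}}

```text
t: 25.7
position: [587.5, 43.4, 72.3]
orientation: [179.9, -0.0, 57.7]
force: [-2.9, -0.9, 8.7]
finger_gap: 0.685
finger_force: 30.0
```

```bash
python3 -c "
from h import *
o=env.observe();print(o['position'],o['force'],o['torque'],o['orientation'])"
```

```text
[587.53720832  43.41547236  72.29560821] [-2.91528839 -0.89402771  8.68484386] [-0.10226319  0.56181975 -0.06736545] [ 1.79905385e+02 -3.54408051e-02  5.76893828e+01]
```

Emit:
{"api": "jog_arm", "payload": {"plan": [[0, 0, -4, -0.05, 0.02, 0, 0], [0, 0, -8, -0.05, 0.02, 0, 0], [0, 0, -12, -0.05, 0.02, -0.03, 0], [0, 0, -16, -0.05, 0.02, -0.03, 0], [0, 0, -20, -0.05, 0.02, -0.03, 0], [0, 0, -20, -0.05, 0.02, -0.03, 0]]}}

```text
t: 26.3
position: [587.5, 43.6, 72.2]
orientation: [179.9, -0.1, 37.7]
force: [-0.7, -0.7, 8.7]
finger_gap: 0.679
finger_force: 30.0
```

```bash
python3 -c "
from h import *
o=env.observe();print(o['position'],o['force'],o['torque'],o['orientation'])"
```

```text
[587.49700551  43.62260113  72.16611433] [-0.70444537 -0.67039426  8.70798634] [-0.03311587  0.37476595 -0.10361496] [ 1.79887235e+02 -1.17355763e-01  3.76854627e+01]
```

Emit:
{"api": "jog_arm", "payload": {"plan": [[0, 0, -4, 0, 0, 0, 0], [0, 0, -8, 0, 0, 0, 0], [0, 0, -12, 0, 0, 0, 0], [0, 0, -15, 0, 0, 0, 0], [0, 0, -15, 0, 0, 0, 0]]}}

```text
t: 26.8
position: [587.5, 43.7, 72.1]
orientation: [179.9, -0.1, 22.7]
force: [-1.7, -0.3, 7.8]
finger_gap: 0.684
finger_force: 30.0
```

```bash
python3 -c "
from h import *
o=env.observe();print(o['position'],o['force'],o['torque'],o['orientation'])"
```

```text
[587.45608456  43.72029905  72.05630088] [-1.69218826 -0.27636577  7.76912419] [-0.00683514  0.382214   -0.03851752] [ 1.79929486e+02 -1.40823509e-01  2.27172546e+01]
```

Emit:
{"api": "jog_arm", "payload": {"plan": [[0, 0, -1.5, 0, 0, 0, 0], [0, 0, -3, 0, 0, 0, 0], [0, 0, -3, 0, 0, 0, 0]]}}

```text
t: 27.1
position: [587.1, 43.5, 72.0]
orientation: [179.9, -0.1, 19.8]
force: [-2.3, -0.5, 8.3]
finger_gap: 0.683
finger_force: 30.0
```

```bash
python3 -c "
from h import *
o=env.observe();print(o['position'],o['force'],o['torque'],o['orientation'],o['joint_efforts'])"
```

```text
[587.10404259  43.46292106  71.98272912] [-2.28647694 -0.5235976   8.32873315] [-0.15052986  0.58331253  0.20180654] [ 1.79921697e+02 -8.72161306e-02  1.97994819e+01] [  0.27072293 -44.06022549 -31.70603156   0.49808331  -1.01650357
   0.4785338 ]
```

Emit:
{"api": "jog_arm", "payload": {"plan": [[0, 0, -0.5, 0, 0, 0, 0], [0, 0, -1, 0, 0, 0, 0], [0, 0, -1, 0, 0, 0, 0]]}}

```text
t: 27.4
position: [587.0, 43.4, 72.0]
orientation: [179.9, -0.1, 18.9]
force: [-3.2, -1.3, 8.1]
finger_gap: 0.682
finger_force: 30.0
```

```bash
python3 -c "
from h import *
o=env.observe();print(o['position'],o['force'],o['torque'],o['orientation'],o['joint_efforts'][5])"
```

```text
[586.96792064  43.44071501  71.99842448] [-3.18174804 -1.26793347  8.08358785] [-0.11837188  0.70812653  0.53452584] [ 1.79919590e+02 -6.77785852e-02  1.88646971e+01] 0.6201818212866783
```

Torque rose from about 0 to 0.53 N·m at 51° of turn, so the ring is against its stop. I'll ease off and release.

Emit:
{"api": "jog_arm", "payload": {"plan": [[0, 0, 0.7, 0, 0, 0.1, 0], [0, 0, 0.7, 0, 0, 0.15, 0], [0, 0, 0.7, 0, 0, 0.15, 0.5], [0, 0, 0.7, 0, 0, 0.15, 0.8], [0, 0, 0.7, 0, 0, 0.15, 1], [0, 0, 0.7, 0, 0, 0.15, 1], [0, 0, 0.7, 0, 0, 0.15, 1], [0, 0, 0.7, 0, 0, 0.15, 1]]}}

```text
t: 28.2
position: [586.1, 43.8, 72.0]
orientation: [-180.0, 0.0, 19.5]
force: [-0.1, -0.3, 0.0]
finger_gap: 0.992
finger_force: 0.0
```

Emit:
{"api": "jog_arm", "payload": {"plan": [[0, 0, 0, 0, 0, 1, 1], [0, 0, 0, 0, 0, 4, 1], [0, 0, 0, 0, 0, 8, 1], [0, 0, 0, 0, 0, 11.5, 1], [0, 0, 0, 0, 0, 11.5, 1], [0, 0, 0, 0, 0, 11.5, 1], [0, 0, 0, 0, 0, 11.5, 1], [0, 0, 0, 0, 0, 11.5, 1]]}}

```text
t: 29.0
position: [585.0, 43.9, 185.2]
orientation: [-179.9, 0.2, 19.5]
force: [-0.1, 1.2, 0.2]
finger_gap: 1.004
finger_force: 0.0
```

Run:
```python
from h import *
np.set_printoptions(precision=2,suppress=True)
for i in range(5): im,s=snap("wrist")
cv2.imwrite("pics/w11full.png",im); print(s["t"],s["position"],s["orientation"],s["force"])
g=proj(s,[586.75,43.65,75])[0]
x,y=g.astype(int); c=im[y-50:y+50,x-50:x+50].astype(int)
m=((c[...,0]-c[...,2])>0).astype(np.uint8)
n,l,st,ce=cv2.connectedComponentsWithStats(m); k=[i for i in range(1,n) if 6<=st[i,4]<=60]
for i in k:
    p=ce[i]+[x-50,y-50]; P=tb(s,plane("wrist",p,75,s)[0]); d=P-[586.75,43.65,75]; print(st[i,4],p,P,np.hypot(*d[:2]),np.degrees(np.arctan2(d[1],d[0])))
```

```text
29.2 [585.7   43.8  186.03] [-179.96    0.09   19.5 ] [ 0.89 -0.91 -0.24]
25 [318.96 205.68] [609.62  51.86  75.  ] 24.296830168763957 19.749027269028616
22 [347.91 254.32] [581.83  18.95  75.  ] 25.18817818665595 -101.26380496365692
16 [290.5 255. ] [566.9   59.34  75.  ] 25.299740811079364 141.68398827064826
```

```bash
python3 -c "
from workcell import env
print(env.close_job())"
```

```text
the job is handed in; nothing more can be done
None
```

The disk sits flat in the housing mouth and the brass ring is screwed clockwise over it to its stop (about 51° of turn, torque peaking near 0.53 N·m); the job was handed in at about 29 s of the 72 s allowed, and the hand-in gave no verdict.

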